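# Close the pinwheel layer on the shipping slab

## Task

Two cartons already lie in the fenced corner of the shipping slab; take the two loose cartons from the bench, set them gently on the slab and complete the pinwheel layer of four (each carton turned a quarter from the next, small square hole in the middle), tape side up, all tight against one another and square. The carton beside the buffer stop points at it: slide the two new cartons towards the buffer until you feel it take the load, and lean on the last carton steadily for about half a second with roughly 15 N, so that carton pushes carton against the buffer, never more than 40 N. Leave the can, bottle, mouthpiece and hammer where they are.

Things in the scene. Friction and masses are not known exactly. Their poses are not given: they have to be found in the camera images.
- slab: fixed slatted grey plastic slab 260 x 260 mm, deck 30 mm above the bench; origin at its underside's centre, x away from the robot, y left (turned a little). Metal fences 12 mm thick, 20 mm above the deck: left one's inner face at slab y = +110 mm (x -120 to 110), far one's at slab x = +110 (y -10 to 122).
- stop: buffer stop on the slab's far edge right of the far fence: steel block 50 mm wide, 40 high, origin under its centre (slab 124, -40 mm, on the deck). A 36 mm wide rubber buffer, 14 to 38 mm above the deck, is screwed out of its near face; the buffer's face is at slab x = 110 - p mm, p from 3 to 18, different each time and not reported: feel for it. It does not give way
- place_buffer (a point): point on the deck at slab (50, -40) mm, x as the slab's: centre of the first empty place if p were 0, the carton lying along x. Its true centre is p nearer the robot (slab x = 50 - p): far end on the buffer, left side against the end of laid_far
- place_last (a point): point on the deck at slab (-40, -10) mm: centre of the second empty place if p were 0, the carton lying along y. True centre at slab x = -40 - p: left end against the right side of laid_left, right half of its far side against the near end of the carton at the buffer
- laid_far: plain cardboard carton already in its place in the fence corner, slab (80, 50) mm, lying along slab y; same kind of carton, 120 x 60 x 50 mm, about 0.25 kg; origin at the centre of its underside, x along its length, z up
- laid_left: plain cardboard carton already in its place on the left fence, slab (-10, 80) mm, along slab x, far end against laid_far; same kind of carton, 120 x 60 x 50 mm, about 0.25 kg; origin at the centre of its underside, x along its length, z up
- carton_a: loose plain cardboard carton lying on the bench at one side of the slab; either loose carton may take either place; same kind of carton, 120 x 60 x 50 mm, about 0.25 kg; origin at the centre of its underside, x along its length, z up
- carton_b: loose plain cardboard carton lying on the bench at the other side of the slab; same kind of carton, 120 x 60 x 50 mm, about 0.25 kg; origin at the centre of its underside, x along its length, z up
- polish_can: bystander: upright spray can, 54 mm across, 150 mm high, origin under its centre
- oil_bottle: bystander: upright small oil bottle, 36 mm across, 100 mm high, origin under its centre
- mouthpiece: bystander: brass mouthpiece standing on its cup, 40 mm across, 85 mm high, origin under its centre
- hammer: bystander: hammer lying on the bench, 240 mm long
Mind the look-alikes: they are no part of the job. Leave any green or purple look-alike of the carton_b alone.

How it is judged:
On the way:
1. the two new cartons are pressed one against the other and on against the buffer, with more than 5 N at both contacts, for 0.2 s (contact force between carton_a and carton_b above 5 N and (contact force between stop and carton_a above 5 N or contact force between stop and carton_b above 5 N)), for 0.2 s.
At the end, for the whole second after the job is handed in: All four cartons rest still and released on the deck, tape up, each within 4 mm of its place and 0.05 rad of square; the one at the buffer at slab x 28 to 51 mm, the last one's centre under 99 mm from its centre (95 mm when touching) (x of laid_far in the frame of slab between 0.076 and 0.084 m and y of laid_far in the frame of slab between 0.046 and 0.054 m and z of laid_far in the frame of slab between 0.026 and 0.034 m and angle between the x axis of laid_far and the y axis of slab, either way round below 0.05 rad and angle between each of laid_far, laid_left's own z axis and vertical below 0.05 rad and linear speed of each of laid_far, laid_left below 0.01 m/s and x of laid_left in the frame of slab between -0.014 and -0.006 m and y of laid_left in the frame of slab between 0.076 and 0.084 m and z of laid_left in the frame of slab between 0.026 and 0.034 m and angle between the x axis of laid_left and the x axis of slab, either way round below 0.05 rad and ((x of carton_a in the frame of slab between 0.028 and 0.051 m and y of carton_a in the frame of slab between -0.044 and -0.036 m and z of carton_a in the frame of slab between 0.026 and 0.034 m and angle between the x axis of carton_a and the x axis of slab, either way round below 0.05 rad and angle between each of carton_a, carton_b's own z axis and vertical below 0.05 rad and linear speed of each of carton_a, carton_b below 0.01 m/s and x of carton_b in the frame of slab between -0.066 and -0.039 m and y of carton_b in the frame of slab between -0.014 and -0.006 m and z of carton_b in the frame of slab between 0.026 and 0.034 m and angle between the x axis of carton_b and the y axis of slab, either way round below 0.05 rad and distance between carton_a and carton_b below 0.099 m) or (x of carton_b in the frame of slab between 0.028 and 0.051 m and y of carton_b in the frame of slab between -0.044 and -0.036 m and z of carton_b in the frame of slab between 0.026 and 0.034 m and angle between the x axis of carton_b and the x axis of slab, either way round below 0.05 rad and angle between each of carton_b, carton_a's own z axis and vertical below 0.05 rad and linear speed of each of carton_b, carton_a below 0.01 m/s and x of carton_a in the frame of slab between -0.066 and -0.039 m and y of carton_a in the frame of slab between -0.014 and -0.006 m and z of carton_a in the frame of slab between 0.026 and 0.034 m and angle between the x axis of carton_a and the y axis of slab, either way round below 0.05 rad and distance between carton_b and carton_a below 0.099 m))).
It fails at once if a carton pressed with more than 40 N against the buffer stop (contact force between stop and carton_a above 40 N or contact force between stop and carton_b above 40 N).
It fails at once if a carton dropped or slammed on the slab (over 150 N) (contact force between any of carton_a, carton_b and slab above 150 N).
It fails at once if the can, oil bottle, mouthpiece or hammer moved by more than 20 mm (distance of any of polish_can, oil_bottle, mouthpiece, hammer from where it was at the start of the episode above 0.02 m).
It also fails if it takes over 72 s, if anything falls off the work surface, if the arm or the gripper's body presses on something with over 40 N, if the wrist force passes 120 N, or if a joint passes its speed limit or range.

## Robot

A 6-joint arm with a two-finger parallel gripper is mounted at the origin on the work surface. World frame = base frame: x ahead of the robot, y to its left, z up, the work surface at z = 0. Lengths are in m, angles in rad, forces in N, time in s.
With the tool pointing down it reaches from about 0.375 to 0.9 m from the base axis. Payload 3.1 kg.
Tool frame: the origin (TCP) lies midway between the tips of the shut fingers; the grasp point (between the pads) lies 19 mm behind it (pinch_z is the distance from the TCP to the grasp point, in m); y points along the fingers, z is the direction in which the jaws open and shut, and the axes are right-handed (so a half turn about y gives the same grasp; the last joint's range is limited). The gripper opens to 87 mm and grips with 3 to 60 N. Pads are 19 mm wide; open, the fingers measure 117 mm over their backs; the gripper's body (75 mm by 190 mm) begins 51 mm behind the grasp point.
Start: joints at [-1.319, 0.527, 1.433, -0, 1.181, -0.178], TCP at [0.261, -0.568, 0.223] pointing down, gripper open.
Joint ranges: [-3.08, 3.08], [-0.75, 2.2], [0.22, 2.44], [-1.43, 4.57], [0, 2.65], [-2.85, 2.85]. Speed limits (rad/s): [2.79, 2.79, 3.14, 3.14, 3.14, 3.14].

## Interface

Orientations are given as a unit quaternion [x, y, z, w].
In Python, from rig import * gives the robot as it stands.
- The arm moves only by the tool drive_tool, never from a script. Its argument "plan" is a list of rows, each a list of 7 numbers: the shift along the tool's x, y, z in mm, then the turn, a rotation vector about the tool's x, y, z in degrees, then the finger opening in mm, from 0 to 87. A call has 1 to 10 rows; each row is the pose to reach, as a shift and turn from the pose commanded when the call began, along the tool's axes at that moment; what a row does not reach only later rows make up. A row lasts 1/10 s, in which the tool goes at most 50 mm and 8.59 degrees, less where a joint would pass 70% of its speed; a pose out of reach is approached as far as the arm can. A call with a gripper value outside its range is refused whole. The fingers move at their own pace and stop on an object; "newtons" is the grip in N (left out, the last holds). Time passes only in rows, so rows that repeat a pose let the fingers close. It gives the time, the measured TCP pose, the force and the opening at its end, in the units of the state.
- get_obs(): the state, without advancing time (a new reading comes with each control period).
- camera(name): name is "scene" or "top" or "wrist"; returns the picture (384x512x3 uint8, blue, green, red); there is no depth.
- get_calibration(name): a dict with "fx", "fy", "cx", "cy" (pixels), "origin" and "rotation" of the camera in the world; the wrist camera has in their place "tool_from_camera" (4x4, takes a point from camera to tool coordinates, whose origin is the TCP and whose axes are the tool frame's). Camera axes: x right, y down, z forward; pixel columns grow to the right and rows downward; lengths in m; the calibration is good to about 2 mm. A picture is of the moment at which its call begins: read the wrist's pose just before it. get_calibration takes no time and is no camera call.
- hand_in(): hands the job in, once; it reports no verdict.
Trained networks look in the newest picture that a camera, given by its name, has taken for a name from the list of things; names that differ only in an ending like _2 or _b are one class to them, and where a whole thing is asked for, a point or a joint stands for the part that bears it (a point fixed in the world has none). Each returns a list of dicts, best first, with "conf" (0 to 1); they miss things now and then, are a little off and sometimes report something else, mostly with a low value. They report only what shows in the picture. A call takes as long as a camera call. They do not tell look-alikes from the thing itself.
- spot_in(camera, target): "location" ([column, row] in pixels, amid what is visible of it).
- mark_of(camera, target): "location" ([column, row] in pixels: a listed point, or the origin of a listed thing).
The state is a dict: "time": time; "q": joint angles; "joint_velocities": joint speeds; "joint_torque": joint torques, N m; "position": TCP position; "tool_rot": TCP orientation; "ft_force": force on the tool from outside, world axes, zero at the start; "moment": the same for the moment, N m; "grip_width": finger opening in m.
Only numpy, scipy, OpenCV 4.12 (cv2) and the standard library are available. Lean on these libraries where they do the work, as an engineer would, in place of code of your own. Each camera call takes 0.05 s, during which the arm holds its last target. There are 200 camera calls.

## Working session

There is one attempt and no reset: what is moved stays moved. The work goes in short steps, Python scripts to look and compute and a tool call to move; the robot and the scene stay as the last step left them, time stands still between calls to the robot, and variables do not carry over. Pictures are saved under pics/ and viewed, about 8 in all and at most 12, crops included, and the job is handed in when it is done.

Besides the shell and the picture viewer there is one more tool, called after "Request:" as name([rows], argument=value, ...), one row to a line, values as JSON. drive_tool: Moves the arm, as the interface text tells. Its arguments: {"type":"object","properties":{"plan":{"type":"array","items":{"type":"array","items":{"type":"number"}}},"newtons":{"type":"number"}},"required":["plan"]}

```bash
ls; mkdir -p pics; cat > h.py <<'E'
from rig import *
import numpy as np, cv2
from scipy.spatial.transform import Rotation as R
def ray(cal,uv):
    d=np.array([(uv[0]-cal["cx"])/cal["fx"],(uv[1]-cal["cy"])/cal["fy"],1.0])
    return np.array(cal["origin"]),np.array(cal["rotation"])@d
def at(cal,uv,z):
    o,d=ray(cal,uv); return o+d*(z-o[2])/d[2]
def px(cal,P):
    c=np.array(cal["rotation"]).T@(np.array(P)-np.array(cal["origin"]))
    return np.array([cal["fx"]*c[0]/c[2]+cal["cx"],cal["fy"]*c[1]/c[2]+cal["cy"]])
def wcal(ob):
    c=dict(get_calibration("wrist")); T=np.array(c["tool_from_camera"]); r=R.from_quat(ob["tool_rot"]).as_matrix()
    c["origin"]=np.array(ob["position"])+r@T[:3,3]; c["rotation"]=r@T[:3,:3]; return c
def pose():
    o=get_obs(); print("t",o["time"],"pos",np.round(o["position"],4),"q",np.round(o["tool_rot"],3),"f",np.round(o["ft_force"],2),"w",o["grip_width"]); return o
E
python3 - <<'E'
from h import *
o=pose(); print(R.from_quat(o["tool_rot"]).as_matrix().round(3))
ims=[]
for n in ("top","scene"):
    im=camera(n); cv2.imwrite(f"pics/{n}0.png",im); ims.append(im)
    c=get_calibration(n); print(n,c["fx"],np.round(c["origin"],3),np.round(c["rotation"],3).tolist())
    for t in ("slab","stop","place_buffer","place_last","laid_far","laid_left","carton_a","polish_can","oil_bottle","mouthpiece","hammer"):
        for d in mark_of(n,t)[:5]: print(t,np.round(d["location"],1),round(d["conf"],2), at(c,d["location"],0.03 if t in("stop","place_buffer","place_last","laid_far","laid_left") else 0)[:2].round(3))
cv2.imwrite("pics/top_big.png",cv2.resize(ims[0],(800,600)))
E
```

```text
pics
t 0.0 pos [ 0.2608 -0.5672  0.2216] q [-0.151  0.692 -0.69   0.151] f [ 0.45 -0.02 -0.55] w 0.08674900262393827
[[-0.909 -0.001  0.418]
 [-0.418  0.002 -0.909]
 [-0.    -1.    -0.002]]
top 479.9066524125323 [ 0.367 -0.038  1.701] [0.709, -0.703, 0.035, -0.038]Traceback (most recent call last):
  File "<stdin>", line 8, in <module>
  File "h.py", line 8, in at
    o,d=ray(cal,uv); return o+d*(z-o[2])/d[2]
        ~~~^^^^^^^^
  File "h.py", line 6, in ray
    return np.array(cal["origin"]),np.array(cal["rotation"])@d
                                   ~~~~~~~~~~~~~~~~~~~~~~~~~^~
ValueError: matmul: Input operand 1 has a mismatch in its core dimension 0, with gufunc signature (n?,k),(k,m?)->(n?,m?) (size 3 is different from 4)
```

```bash
cat > /tmp/s.py <<'E'
s=open('h.py').read()
s=s.replace('np.array(cal["rotation"])','rm(cal["rotation"])').replace("def ray","def rm(q):\n    q=np.array(q); return R.from_quat(q).as_matrix() if q.shape==(4,) else q\ndef ray",1)
open('h.py','w').write(s)
E
python3 /tmp/s.py
python3 - <<'E'
from h import *
ims=[]
for n in ("top","scene"):
    im=camera(n); cv2.imwrite(f"pics/{n}0.png",im); ims.append(im)
    c=get_calibration(n); print(n,c["fx"],np.round(c["origin"],3),np.round(c["rotation"],3).tolist())
    for t in ("slab","stop","place_buffer","place_last","laid_far","laid_left","carton_a","polish_can","oil_bottle","mouthpiece","hammer"):
        for d in mark_of(n,t)[:5]: print(t,np.round(d["location"],1),round(d["conf"],2), at(c,d["location"],0.03 if t in("stop","place_buffer","place_last","laid_far","laid_left") else 0)[:2].round(3))
cv2.imwrite("pics/top_big.png",cv2.resize(ims[0],(800,600)))
E
```

```text
top 479.9066524125323 [ 0.367 -0.038  1.701] [0.709, -0.703, 0.035, -0.038]
slab [249.9 191.1] 0.59 [ 0.546 -0.013]
stop [259.9 156.7] 0.71 [ 0.665 -0.048]
place_buffer [257.2 177.5] 0.88 [ 0.591 -0.039]
place_last [247.9 198. ] 0.92 [ 0.518 -0.007]
laid_far [234.3 165.2] 0.91 [0.634 0.042]
carton_a [141.4 217.7] 0.84 [0.448 0.371]
carton_a [395.2 220.7] 0.84 [ 0.445 -0.528]
carton_a [349.3 222.1] 0.79 [ 0.438 -0.366]
carton_a [367.1 264.3] 0.66 [ 0.291 -0.427]
polish_can [165.8 132.7] 0.94 [0.755 0.292]
oil_bottle [346.9 154.8] 0.46 [ 0.68 -0.36]
oil_bottle [167.8 130.7] 0.3 [0.763 0.285]
mouthpiece [289.1 130.6] 0.53 [ 0.767 -0.153]
hammer [123.1 155.1] 0.9 [0.672 0.444]
scene 361.54891245299365 [ 0.979 -0.789  0.633] [0.851, 0.238, -0.123, -0.451]
slab [262.2 195.2] 0.55 [ 0.544 -0.008]
stop [290.4 209.2] 0.91 [ 0.663 -0.062]
place_buffer [270.1 202.3] 0.77 [ 0.6   -0.063]
place_last [253.4 180.1] 0.73 [0.501 0.011]
place_last [317.2 250.5] 0.4 [ 0.789 -0.173]
laid_far [296.9 192.9] 0.9 [0.645 0.018]
laid_left [277.  176.3] 0.85 [0.553 0.068]
carton_a [ 90.9 247.2] 0.94 [ 0.29  -0.427]
carton_a [157.5 251.2] 0.89 [ 0.442 -0.351]
carton_a [286.5 140.7] 0.8 [0.442 0.357]
carton_a [ 99.7 301.4] 0.67 [ 0.444 -0.527]
polish_can [363.2 170.6] 0.94 [0.762 0.294]
oil_bottle [233.2 296.2] 0.86 [ 0.679 -0.368]
mouthpiece [315.7 251.6] 0.74 [ 0.777 -0.148]
hammer [353.8 145.4] 0.48 [0.677 0.456]
```

View pics/top_big.png

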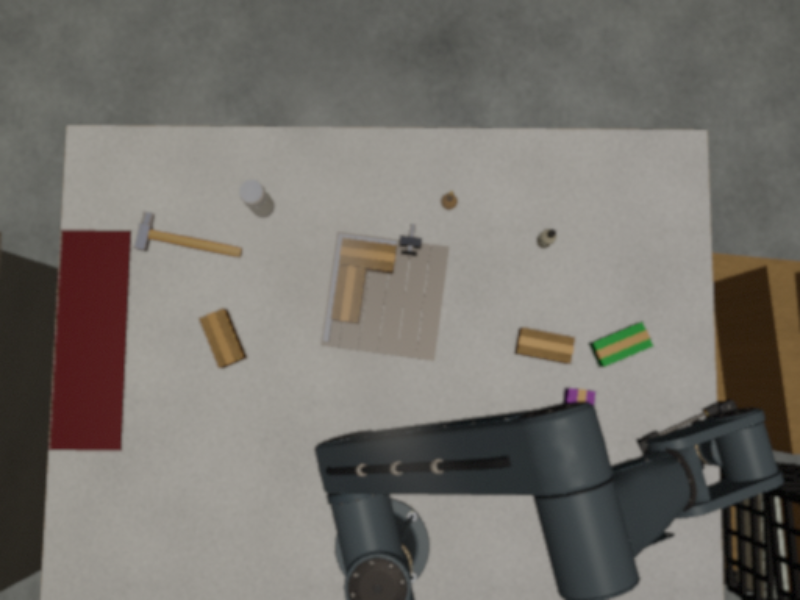

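View pics/scene0.png

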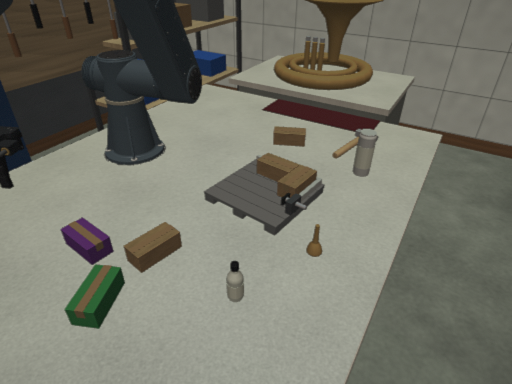

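```bash
cat >> h.py <<'E'
def goto(P,yaw,ob=None):
    "shift (mm, tool axes) and turn about tool y for TCP at P with jaw (tool z) yaw"
    ob=ob or get_obs(); r=R.from_quat(ob["tool_rot"]).as_matrix()
    cur=np.arctan2(r[1,2],r[0,2]); d=(yaw-cur+np.pi/2)%np.pi-np.pi/2
    print("cur yaw",round(cur,3),"shift mm",np.round(1000*r.T@(np.array(P)-ob["position"]),1),"turn_y deg",round(-np.degrees(d),1))
def rects(im,cal,z,lo=(5,60,60),hi=(25,255,255),amin=100):
    m=cv2.inRange(cv2.cvtColor(im,cv2.COLOR_BGR2HSV),lo,hi)
    for c in cv2.findContours(m,cv2.RETR_EXTERNAL,cv2.CHAIN_APPROX_NONE)[0]:
        if cv2.contourArea(c)>amin:
            b=cv2.boxPoints(cv2.minAreaRect(c)); W=np.array([at(cal,p,z)[:2] for p in b])
            e=[W[1]-W[0],W[2]-W[1]]; L=[np.linalg.norm(v) for v in e]; k=int(L[1]>L[0]); a=np.arctan2(e[k][1],e[k][0])
            print("px",b.mean(0).round(1),"ctr",W.mean(0).round(4),"size",np.round(sorted(L),4),"axis yaw",round((a+np.pi/2)%np.pi-np.pi/2,3))
E
python3 - <<'E'
from h import *
im=cv2.imread("pics/top0.png"); c=get_calibration("top"); rects(im,c,0.05)
print(np.round(get_calibration("wrist")["tool_from_camera"],3).tolist(), get_calibration("wrist")["fx"])
cv2.imwrite("pics/crop.png",np.hstack([cv2.resize(im[y-35:y+35,x-35:x+35],(390,390),interpolation=2) for x,y in ((142,216),(365,221))]))
goto((0.52,0.0,0.32),-1.68)
E
```

```text
px [398.1 220. ] ctr [ 0.4447 -0.5241] size [0.0152 0.1244] axis yaw -1.172
px [348.6 220.7] ctr [ 0.441  -0.3539] size [0.0602 0.1242] axis yaw 1.393
px [141.9 215.8] ctr [0.4521 0.3571] size [0.065  0.1227] axis yaw 0.408
px [483.5 226. ] ctr [ 0.4296 -0.8163] size [0.1909 0.4387] axis yaw -0.046
px [233.1 180.5] ctr [0.5776 0.0447] size [0.1239 0.1837] axis yaw -0.113
px [124.4 155.1] ctr [0.6635 0.4253] size [0.0256 0.2124] axis yaw 1.384
[[-0.0, 0.952, 0.306, -0.085], [-0.001, -0.306, 0.952, -0.163], [1.0, 0.0, 0.001, 0.001], [0.0, 0.0, 0.0, 1.0]] 342.12973255204014
cur yaw -1.14 shift mm [-472.5  -97.5 -407.8] turn_y deg 30.9
```

View pics/crop.png

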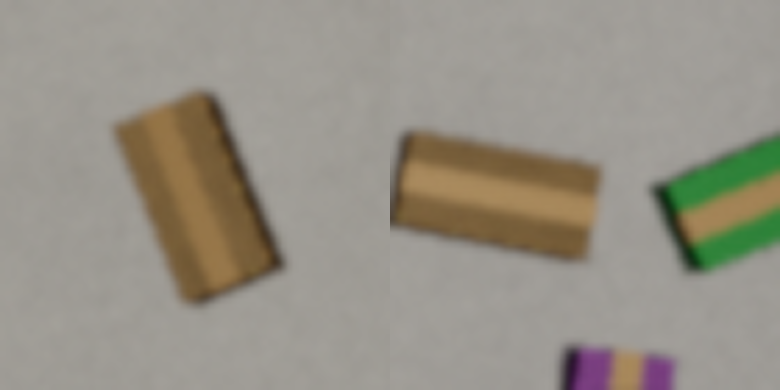

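Request:
drive_tool([
  [-470, -100, -400, 0, 31, 0, 87],
  [-470, -100, -400, 0, 31, 0, 87],
  [-470, -100, -400, 0, 31, 0, 87],
  [-470, -100, -400, 0, 31, 0, 87],
  [-470, -100, -400, 0, 31, 0, 87],
  [-470, -100, -400, 0, 31, 0, 87],
  [-470, -100, -400, 0, 31, 0, 87],
  [-470, -100, -400, 0, 31, 0, 87],
  [-470, -100, -400, 0, 31, 0, 87],
  [-470, -100, -400, 0, 31, 0, 87],
])

```text
time: 2.3
position: [0.4695, -0.1184, 0.3032]
tool_rot: [-0.039, -0.706, 0.706, 0.039]
ft_force: [1.2, -0.4, 0.3]
grip_width: 0.087
```

```bash
python3 - <<'E'
from h import *
o=pose(); im=camera("wrist"); cv2.imwrite("pics/w1.png",im); c=wcal(o)
for t in ("slab","stop","place_buffer","place_last","laid_far","laid_left"):
    for d in mark_of("wrist",t)[:2]: print(t,np.round(d["location"],1),round(d["conf"],2), at(c,d["location"],0.0 if t=="slab" else .03)[:2].round(4))
goto((0.452,0.357,0.20),-1.57+.408-np.pi)
E
```

```text
t 2.3 pos [ 0.4695 -0.1184  0.3032] q [-0.039 -0.706  0.706  0.039] f [ 1.24 -0.36  0.35] w 0.08701863735504271
slab [154.3  94.9] 0.81 [5.505e-01 1.000e-04]
stop [426.3 143.6] 0.35 [ 0.4531 -0.3431]
place_buffer [181.5  49.1] 0.7 [ 0.5986 -0.0503]
place_last [162.4 127.2] 0.64 [ 0.5109 -0.0106]
laid_far [103.2  22.4] 0.89 [0.6368 0.0347]
laid_far [ 84.2 103.6] 0.59 [0.5501 0.08  ]
laid_left [ 83.3 105.2] 0.85 [0.5483 0.0816]
cur yaw -1.683 shift mm [  69.7  102.2 -473.5] turn_y deg -29.8
```

View pics/w1.png

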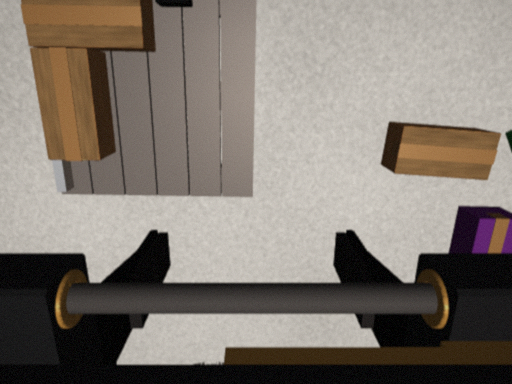

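Request:
drive_tool([
  [-60, -60, -140, 0, 0, 0, 87],
  [-60, -60, -140, 0, 0, 0, 87],
  [-60, -60, -140, 0, 0, 0, 87],
  [-60, -60, -140, 0, 0, 0, 87],
  [-60, -60, -140, 0, 0, 0, 87],
  [-60, -60, -140, 0, 0, 0, 87],
  [-60, -60, -140, 0, 0, 0, 87],
])

```text
time: 3.35
position: [0.5427, 0.0105, 0.3613]
tool_rot: [-0.039, -0.706, 0.706, 0.041]
ft_force: [-0.4, -0.1, 0.3]
grip_width: 0.0869
```

```bash
python3 - <<'E'
from h import *
o=pose(); im=camera("wrist"); cv2.imwrite("pics/w2.png",im); c=wcal(o)
for t in ("slab","stop","place_buffer","place_last","laid_far","laid_left"):
    for d in mark_of("wrist",t)[:2]: print(t,np.round(d["location"],1),round(d["conf"],2), at(c,d["location"],0.0 if t=="slab" else .03)[:2].round(4))
goto((0.452,0.357,0.20),-1.57+.408-np.pi)
E
```

```text
t 3.35 pos [0.5427 0.0105 0.3613] q [-0.039 -0.706  0.706  0.041] f [-0.44 -0.13  0.33] w 0.08692068479390191
slab [258.2 130.8] 0.58 [ 0.5525 -0.002 ]
stop [292.3  38.4] 0.56 [ 0.6731 -0.0598]
place_buffer [287.8 100.1] 0.9 [ 0.5947 -0.0475]
place_buffer [489.3 175.7] 0.48 [ 0.4513 -0.3388]
place_last [266.2 161.6] 0.97 [ 0.5105 -0.0088]
laid_far [221.6  74.4] 0.62 [0.6388 0.0397]
laid_left [202.1 142.9] 0.8 [0.5486 0.0809]
laid_left [292.   40.7] 0.39 [ 0.6703 -0.0592]
cur yaw -1.682 shift mm [ 129.4  162.5 -332.8] turn_y deg -29.8
```

View pics/w2.png

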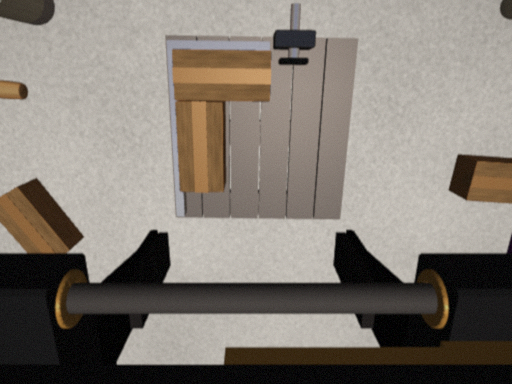

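Request:
drive_tool([
  [190, 150, -320, 0, -30, 0, 87],
  [190, 150, -320, 0, -30, 0, 87],
  [190, 150, -320, 0, -30, 0, 87],
  [190, 150, -320, 0, -30, 0, 87],
  [190, 150, -320, 0, -30, 0, 87],
  [190, 150, -320, 0, -30, 0, 87],
  [190, 150, -320, 0, -30, 0, 87],
  [190, 150, -320, 0, -30, 0, 87],
  [190, 150, -320, 0, -30, 0, 87],
  [190, 150, -320, 0, -30, 0, 87],
])

```text
time: 4.7
position: [0.3895, 0.352, 0.212]
tool_rot: [0.147, -0.692, 0.692, -0.146]
ft_force: [0.9, -0.4, 0.7]
grip_width: 0.0872
```

```bash
python3 - <<'E'
from h import *
from scipy.optimize import least_squares
# slab fit from w2 (pose recorded)
ob=dict(position=[0.5427,0.0105,0.3613],tool_rot=[-0.039,-0.706,0.706,0.041]); ob["tool_rot"]=list(np.array(ob["tool_rot"])/np.linalg.norm(ob["tool_rot"]))
c=wcal(ob)
im=cv2.imread("pics/w2.png",0)
pts=[((130,-130,30),(356,38)),((-130,-130,30),(341,219)),((-130,130,30),(176,217)),((110,-10,80),(271,50)),((50,-10,80),(271,101)),((-70,50,80),(224,192)),((110,110,80),(173,50))]
uv=np.array([p[1] for p in pts],np.float32).reshape(-1,1,2)
uv=cv2.cornerSubPix(im,uv,(4,4),(-1,-1),(3,30,.01)).reshape(-1,2); print(uv.round(1).tolist())
S=np.array([p[0] for p in pts])/1e3
W=np.array([at(c,u,s[2])[:2] for u,s in zip(uv,S)])
f=lambda v:(W-(v[:2]+S[:,:2]@R.from_euler("z",v[2]).as_matrix()[:2,:2].T)).ravel()
s=least_squares(f,[.55,0,-.11],loss="soft_l1",f_scale=.002); print("slab",s.x.round(4)); print((f(s.x).reshape(-1,2)*1e3).round(1).tolist())
o=pose(); im=camera("wrist"); cv2.imwrite("pics/w3.png",im); rects(im,wcal(o),.05,amin=800)
E
```

```text
[[357.8999938964844, 38.400001525878906], [339.5, 218.6999969482422], [175.5, 216.89999389648438], [272.6000061035156, 48.599998474121094], [269.29998779296875, 101.0], [224.0, 192.0], [171.8000030517578, 48.400001525878906]]
slab [ 0.5506 -0.0041 -0.1254]
[[-0.6, 2.7], [1.0, 3.2], [0.2, -1.1], [0.9, -1.9], [0.0, 0.5], [-1.4, -0.9], [-0.2, -0.6]]
t 4.7 pos [0.3895 0.352  0.212 ] q [ 0.147 -0.692  0.692 -0.146] f [ 0.88 -0.4   0.75] w 0.0871623053803862
px [272.5 104. ] ctr [0.4532 0.3575] size [0.0584 0.1207] axis yaw 0.466
```

View pics/w3.png

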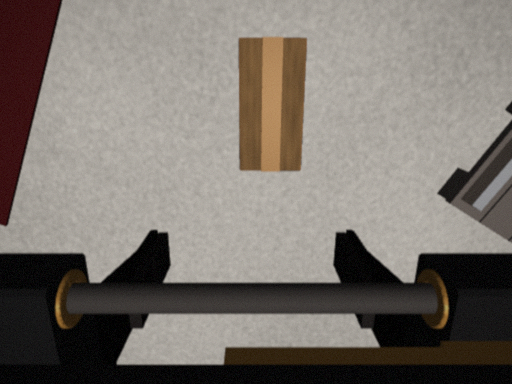

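```bash
python3 - <<'E'
from h import *
o=pose(); c=wcal(o); im=cv2.imread("pics/w3.png",0)
uv=np.array([(238,38),(307,38),(301,171),(239,171)],np.float32).reshape(-1,1,2)
uv=cv2.cornerSubPix(im,uv,(4,4),(-1,-1),(3,30,.01)).reshape(-1,2); print(uv.tolist())
W=np.array([at(c,u,.05)[:2] for u in uv]); ctr=W.mean(0); ax=(W[0]+W[1]-W[2]-W[3])/2; print(ctr.round(4),np.linalg.norm(ax),np.linalg.norm(W[1]-W[0]),np.linalg.norm(W[2]-W[3]))
y=np.arctan2(ax[1],ax[0]); print("yaw",y, [np.arctan2(*(W[a]-W[b])[::-1]) for a,b in ((0,3),(1,2))])
g=ctr-.033*ax/np.linalg.norm(ax); goto((g[0],g[1],.010),y-np.pi/2)
E
```

```text
t 4.75 pos [0.3905 0.3513 0.2126] q [ 0.145 -0.692  0.692 -0.146] f [-0.06 -0.52  0.09] w 0.08724998331848056
[[238.3977508544922, 37.52690887451172], [306.3824768066406, 37.62484359741211], [299.6611022949219, 170.2771453857422], [239.36643981933594, 169.71578979492188]]
[0.4541 0.3582] 0.11929553787080313 0.059414268079180814 0.059125319575859286
yaw 0.41010128978665933 [np.float64(0.4113163824657328), np.float64(0.4088914690040987)]
cur yaw -1.156 shift mm [-27.9 202.6  19. ] turn_y deg 0.3
```

Request:
drive_tool([
  [-28, 40, 19, 0, 0.3, 0, 87],
  [-28, 90, 19, 0, 0.3, 0, 87],
  [-28, 130, 19, 0, 0.3, 0, 87],
  [-28, 160, 19, 0, 0.3, 0, 87],
  [-28, 185, 19, 0, 0.3, 0, 87],
  [-28, 195, 19, 0, 0.3, 0, 87],
  [-28, 202, 19, 0, 0.3, 0, 87],
  [-28, 202, 19, 0, 0.3, 0, 87],
])

```text
time: 5.55
position: [0.4246, 0.3447, 0.0108]
tool_rot: [-0.143, 0.693, -0.692, 0.143]
ft_force: [0.7, 0.6, 0.3]
grip_width: 0.0867
```

Request:
drive_tool([
  [0, 0, 0, 0, 0, 0, 50],
  [0, 0, 0, 0, 0, 0, 50],
  [0, 0, 0, 0, 0, 0, 50],
  [0, 0, 0, 0, 0, 0, 50],
  [0, 0, 0, 0, 0, 0, 50],
  [0, 0, 0, 0, 0, 0, 50],
], newtons=30)

```text
time: 6.15
position: [0.4238, 0.3455, 0.0111]
tool_rot: [-0.143, 0.693, -0.692, 0.144]
ft_force: [-0.5, 0.1, 5.5]
grip_width: 0.06
```

Request:
drive_tool([
  [0, -15, 0, 0, 0, 0, 50],
  [0, -40, 0, 0, 0, 0, 50],
  [0, -80, 0, 0, 0, 0, 50],
  [0, -120, 0, 0, 0, 0, 50],
  [0, -140, 0, 0, 0, 0, 50],
  [0, -140, 0, 0, 0, 0, 50],
], newtons=30)

```text
time: 6.75
position: [0.4253, 0.346, 0.1532]
tool_rot: [-0.141, 0.693, -0.692, 0.146]
ft_force: [-0.0, -0.2, -2.1]
grip_width: 0.0599
```

```bash
cat >> h.py <<'E'
SL=np.array([0.5506,-0.0041,-0.1254])
def s2w(x,y):
    "slab mm to world m"
    return SL[:2]+R.from_euler("z",SL[2]).as_matrix()[:2,:2]@(np.array([x,y])/1e3)
def w2s(p): return (R.from_euler("z",SL[2]).as_matrix()[:2,:2].T@(np.array(p)[:2]-SL[:2])*1e3).round(1)
E
python3 - <<'E'
from h import *
o=pose(); p=s2w(-11,-46); goto((*p,.13),SL[2]-np.pi/2)
E
```

```text
t 6.75 pos [0.4253 0.346  0.1532] q [-0.141  0.693 -0.692  0.146] f [-0.05 -0.15 -2.09] w 0.05989111339379286
cur yaw -1.162 shift mm [ 57.1  22.7 405.1] turn_y deg 30.6
```

Request:
drive_tool([
  [57, 3, 405, 0, 30.6, 0, 50],
  [57, 3, 405, 0, 30.6, 0, 50],
  [57, 3, 405, 0, 30.6, 0, 50],
  [57, 3, 405, 0, 30.6, 0, 50],
  [57, 3, 405, 0, 30.6, 0, 50],
  [57, 3, 405, 0, 30.6, 0, 50],
  [57, 3, 405, 0, 30.6, 0, 50],
  [57, 3, 405, 0, 30.6, 0, 50],
  [57, 3, 405, 0, 30.6, 0, 50],
  [57, 3, 405, 0, 30.6, 0, 50],
])

```text
time: 7.75
position: [0.5313, -0.0509, 0.1456]
tool_rot: [0.045, 0.706, -0.705, -0.047]
ft_force: [-0.0, 0.6, -1.2]
grip_width: 0.0599
```

```bash
python3 - <<'E'
from h import *
o=pose(); print(w2s(o["position"])); p=s2w(-11,-46); goto((*p,.041),SL[2]-np.pi/2)
cv2.imwrite("pics/w4.png",camera("wrist"))
E
```

```text
t 7.75 pos [ 0.5313 -0.0509  0.1456] q [ 0.045  0.706 -0.705 -0.047] f [-0.04  0.59 -1.21] w 0.059928354445548206
[-13.3 -48.8]
cur yaw -1.701 shift mm [ -2.6 104.6  -2.8] turn_y deg -0.3
```

View pics/w4.png

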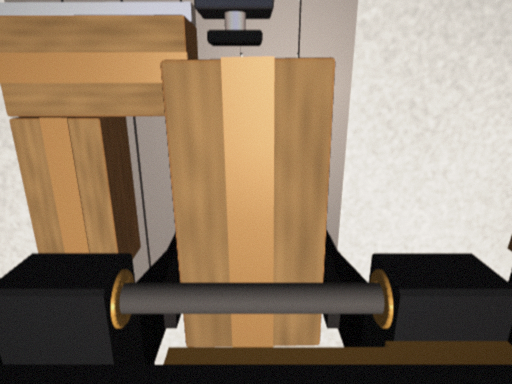

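Request:
drive_tool([
  [-2, 40, 0, 0, -0.3, 0, 50],
  [-2, 75, 0, 0, -0.3, 0, 50],
  [-2, 90, 0, 0, -0.3, 0, 50],
  [-2, 96, 0, 0, -0.3, 0, 50],
  [-2, 99, 0, 0, -0.3, 0, 50],
  [-2, 101, 0, 0, -0.3, 0, 50],
  [-2, 103, 0, 0, -0.3, 0, 50],
  [-2, 104, 0, 0, -0.3, 0, 50],
  [-2, 104, 0, 0, -0.3, 0, 50],
])

```text
time: 8.7
position: [0.5343, -0.0496, 0.044]
tool_rot: [-0.043, -0.706, 0.706, 0.042]
ft_force: [-0.1, -0.6, -1.3]
grip_width: 0.0597
```

```bash
python3 - <<'E'
from h import *
o=pose(); print(w2s(o["position"]),np.round(o["moment"],2))
E
```

```text
t 8.7 pos [ 0.5343 -0.0496  0.044 ] q [-0.043 -0.706  0.706  0.042] f [-0.07 -0.61 -1.3 ] w 0.05966574802816294
[-10.5 -47.2] [0.03 0.05 0.02]
```

Request:
drive_tool([
  [0, 1, 0, 0, 0, 0, 50],
  [0, 2, 0, 0, 0, 0, 50],
  [0, 3, 0, 0, 0, 0, 50],
  [0, 3, 0, 0, 0, 0, 50],
])

```text
time: 9.1
position: [0.5341, -0.0496, 0.0411]
tool_rot: [-0.043, -0.706, 0.706, 0.043]
ft_force: [-1.5, 0.3, 4.0]
grip_width: 0.0601
```

Request:
drive_tool([
  [0, 0, -2, 0, 0, 0, 50],
  [0, 0, -4, 0, 0, 0, 50],
  [0, 0, -5, 0, 0, 0, 50],
  [0, 0, -5, 0, 0, 0, 50],
])

```text
time: 9.5
position: [0.5357, -0.0449, 0.0411]
tool_rot: [-0.043, -0.706, 0.706, 0.042]
ft_force: [-0.9, -3.4, 6.4]
grip_width: 0.0599
```

Request:
drive_tool([
  [0, 0, -1, 0, 0, 0, 50],
  [0, 0, -1, 0, 0, 0, 50],
])

```text
time: 9.7
position: [0.5359, -0.044, 0.0411]
tool_rot: [-0.043, -0.706, 0.706, 0.042]
ft_force: [-0.7, -3.4, 5.6]
grip_width: 0.0598
```

Request:
drive_tool([
  [0, 0, -1, 0, 0, 0, 50],
  [0, 0, -1, 0, 0, 0, 50],
])

```text
time: 9.9
position: [0.5361, -0.043, 0.0411]
tool_rot: [-0.044, -0.705, 0.706, 0.042]
ft_force: [-1.6, -2.4, 5.4]
grip_width: 0.06
```

Request:
drive_tool([
  [0, 0, -1, 0, 0, 0, 50],
  [0, 0, -1, 0, 0, 0, 50],
])

```text
time: 10.1
position: [0.5362, -0.0424, 0.0411]
tool_rot: [-0.044, -0.705, 0.706, 0.042]
ft_force: [-0.5, -4.2, 6.2]
grip_width: 0.06
```

Request:
drive_tool([
  [0, 0, -1, 0, 0, 0, 50],
  [0, 0, -1, 0, 0, 0, 50],
])

```text
time: 10.3
position: [0.5362, -0.0422, 0.0411]
tool_rot: [-0.044, -0.705, 0.707, 0.042]
ft_force: [-2.2, -7.6, 5.6]
grip_width: 0.0602
```

```bash
python3 - <<'E'
from h import *
o=pose(); print(w2s(o["position"]),np.round(o["moment"],2))
cv2.imwrite("pics/w5.png",camera("wrist"))
E
```

```text
t 10.3 pos [ 0.5362 -0.0422  0.0411] q [-0.044 -0.705  0.707  0.042] f [-2.24 -7.57  5.55] w 0.060237544389115924
[ -9.6 -39.6] [-1.02  0.29 -0.39]
```

View pics/w5.png

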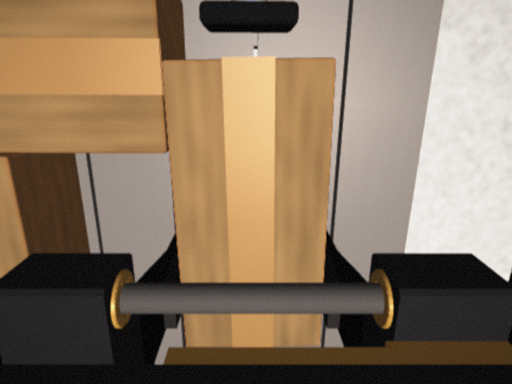

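Request:
drive_tool([
  [-2, 0, 0.7, 0, 0, 0, 50],
  [-4, 0, 0.7, 0, 0, 0, 50],
  [-6, 0, 0.7, 0, 0, 0, 50],
  [-8, 0, 0.7, 0, 0, 0, 50],
  [-8, 0, 0.7, 0, 0, 0, 50],
])

```text
time: 10.85
position: [0.5383, -0.0418, 0.041]
tool_rot: [0.039, 0.706, -0.706, -0.046]
ft_force: [-10.1, -5.2, 14.3]
grip_width: 0.0599
```

Request:
drive_tool([
  [-1, 0, 0, 0, 0, 0, 50],
  [-2, 0, 0, 0, 0, 0, 50],
  [-2, 0, 0, 0, 0, 0, 50],
])

```text
time: 11.15
position: [0.5395, -0.0418, 0.041]
tool_rot: [0.039, 0.706, -0.705, -0.047]
ft_force: [-10.7, -4.6, 14.9]
grip_width: 0.0598
```

Request:
drive_tool([
  [-1, 0, 0, 0, 0, 0, 50],
  [-2, 0, 0, 0, 0, 0, 50],
  [-2, 0, 0, 0, 0, 0, 50],
])

```text
time: 11.45
position: [0.5414, -0.042, 0.041]
tool_rot: [0.039, 0.706, -0.705, -0.047]
ft_force: [-11.0, -4.4, 14.5]
grip_width: 0.06
```

Request:
drive_tool([
  [0, -1, 0, 0, 0, 0, 50],
  [0, -2, 0, 0, 0, 0, 50],
  [0, -2, 0, 0, 0, 0, 50],
])

```text
time: 11.75
position: [0.5465, -0.0427, 0.042]
tool_rot: [0.042, 0.706, -0.706, -0.043]
ft_force: [-2.7, -3.6, -2.5]
grip_width: 0.0599
```

```bash
python3 - <<'E'
from h import *
o=pose(); print(w2s(o["position"]),np.round(o["moment"],2)); print(R.from_quat(o["tool_rot"]).as_matrix().round(4)); goto((*s2w(-9.6,-39.6),.041),SL[2]-np.pi/2)
E
```

```text
t 11.75 pos [ 0.5465 -0.0427  0.042 ] q [ 0.042  0.706 -0.706 -0.043] f [-2.72 -3.59 -2.53] w 0.059938269195777744
[  0.8 -38.8] [-0.46  0.39 -0.27]
[[-9.927e-01 -1.300e-03 -1.208e-01]
 [ 1.208e-01  2.000e-04 -9.927e-01]
 [ 1.300e-03 -1.000e+00 -0.000e+00]]
cur yaw -1.692 shift mm [10.4  1.   0.7] turn_y deg 0.2
```

Request:
drive_tool([
  [-1, 0.7, 0.5, 0, 0, 0, 50],
  [-2, 0.7, 0.5, 0, 0, 0, 50],
  [-2, 0.7, 0.5, 0, 0, 0, 50],
])

```text
time: 12.05
position: [0.5483, -0.043, 0.0415]
tool_rot: [0.042, 0.706, -0.706, -0.043]
ft_force: [-2.5, -1.3, -1.7]
grip_width: 0.0599
```

Request:
drive_tool([
  [-1, 0, 0, 0, 0, 0, 50],
  [-2, 0, 0, 0, 0, 0, 50],
  [-2, 0, 0, 0, 0, 0, 50],
])

```text
time: 12.35
position: [0.5483, -0.043, 0.0415]
tool_rot: [0.041, 0.706, -0.705, -0.045]
ft_force: [-7.4, -1.6, 1.5]
grip_width: 0.0594
```

Request:
drive_tool([
  [-1, 0, 0, 0, 0, 0, 50],
  [-2, 0, 0, 0, 0, 0, 50],
  [-2, 0, 0, 0, 0, 0, 50],
])

```text
time: 12.65
position: [0.5484, -0.0429, 0.0414]
tool_rot: [0.039, 0.706, -0.705, -0.046]
ft_force: [-9.9, -1.8, 3.7]
grip_width: 0.0598
```

Request:
drive_tool([
  [2, 0, 0, 0, 0, 0, 50],
  [2, 0, 0, 0, 0, 0, 87],
  [2, 0, 0, 0, 0, 0, 87],
  [2, 0, 0, 0, 0, 0, 87],
  [2, 0, 0, 0, 0, 0, 87],
  [2, -10, 0, 0, 0, 0, 87],
  [2, -50, 0, 0, 0, 0, 87],
  [2, -100, 0, 0, 0, 0, 87],
  [2, -150, 0, 0, 0, 0, 87],
  [2, -200, 0, 0, 0, 0, 87],
])

```text
time: 13.65
position: [0.5506, -0.0435, 0.2446]
tool_rot: [-0.043, -0.706, 0.706, 0.042]
ft_force: [1.6, -0.1, -0.3]
grip_width: 0.087
```

```bash
python3 - <<'E'
from h import *
o=pose(); p=w2s(o["position"]); print(p); im=camera("wrist"); cv2.imwrite("pics/w6.png",im); c=wcal(o)
for t in ("carton_a","stop"):
    for d in mark_of("wrist",t)[:4]: print(t,np.round(d["location"],1),round(d["conf"],2), w2s(at(c,d["location"],.03)))
goto((0.441,-0.354+0.0,.21),1.393-np.pi/2)
E
```

```text
t 13.65 pos [ 0.5506 -0.0435  0.2446] q [-0.043 -0.706  0.706  0.042] f [ 1.56 -0.08 -0.26] w 0.08699955784269549
[  5.  -39.1]
carton_a [254.  130.4] 0.77 [ 38.4 -42.5]
carton_a [509.8 204.9] 0.66 [ -47.2 -343.7]
stop [248.6  44. ] 0.59 [125.9 -36.3]
cur yaw -1.691 shift mm [ 74.9  36.5 320.9] turn_y deg -86.7
```

View pics/w6.png

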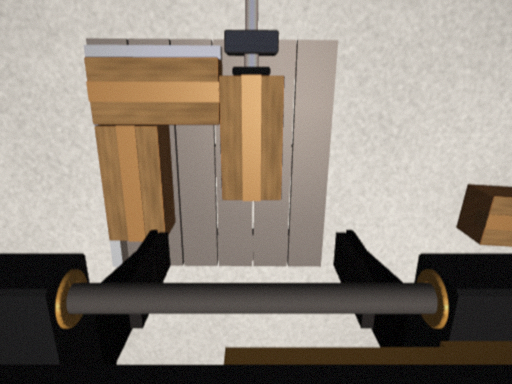

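Request:
drive_tool([
  [74, 35, 382, 0, -86, 0, 87],
  [74, 35, 382, 0, -86, 0, 87],
  [74, 35, 382, 0, -86, 0, 87],
  [74, 35, 382, 0, -86, 0, 87],
  [74, 35, 382, 0, -86, 0, 87],
  [74, 35, 382, 0, -86, 0, 87],
  [74, 35, 382, 0, -86, 0, 87],
  [74, 35, 382, 0, -86, 0, 87],
  [74, 35, 382, 0, -86, 0, 87],
  [74, 35, 382, 0, -86, 0, 87],
])

```text
time: 14.8
position: [0.4293, -0.4168, 0.2047]
tool_rot: [-0.427, 0.564, -0.563, 0.427]
ft_force: [-0.5, 1.0, 0.2]
grip_width: 0.0867
```

```bash
cat >> h.py <<'E'
def brownquad(im,c,z=.05):
    m=cv2.inRange(cv2.cvtColor(im,cv2.COLOR_BGR2HSV),(5,60,60),(25,255,255)); m[235:]=0
    k=max(cv2.findContours(m,cv2.RETR_EXTERNAL,cv2.CHAIN_APPROX_NONE)[0],key=cv2.contourArea)
    q=cv2.approxPolyDP(k,.03*cv2.arcLength(k,True),True).reshape(-1,2); print("quad",q.tolist()); return q
E
python3 - <<'E'
from h import *
o=pose(); im=camera("wrist"); cv2.imwrite("pics/w7.png",im); c=wcal(o); q=brownquad(im,c)
rects(im,c,.05,amin=800)
E
```

```text
t 14.8 pos [ 0.4293 -0.4168  0.2047] q [-0.427  0.564 -0.563  0.427] f [-0.49  1.05  0.19] w 0.08673652979302138
quad [[274, 34], [207, 41], [223, 174], [284, 168]]
px [284.8 256. ] ctr [ 0.4398 -0.5141] size [0.0176 0.0912] axis yaw -1.166
px [117.7 220.6] ctr [ 0.2868 -0.429 ] size [0.0177 0.1227] axis yaw -0.121
px [247.4 104.3] ctr [ 0.4431 -0.3585] size [0.0592 0.1209] axis yaw 1.426
```

View pics/w7.png

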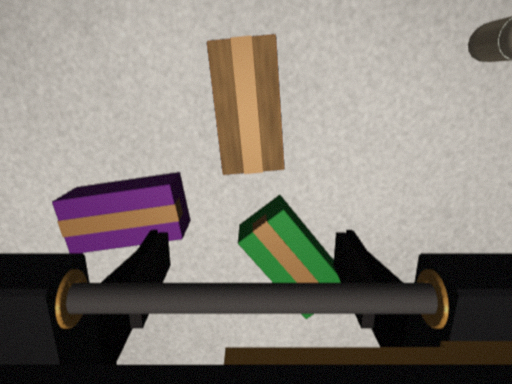

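```bash
python3 - <<'E'
from h import *
o=pose(); c=wcal(o); im=cv2.imread("pics/w7.png",0)
uv=np.array([(207,41),(274,34),(284,168),(223,174)],np.float32).reshape(-1,1,2)
uv=cv2.cornerSubPix(im,uv,(4,4),(-1,-1),(3,30,.01)).reshape(-1,2); print(uv.tolist())
W=np.array([at(c,u,.05)[:2] for u in uv]); ctr=W.mean(0); ax=(W[0]+W[1]-W[2]-W[3])/2; print(ctr.round(4),np.linalg.norm(ax),np.linalg.norm(W[1]-W[0]),np.linalg.norm(W[2]-W[3]))
y=np.arctan2(ax[1],ax[0]); print("yaw",y, [np.arctan2(*(W[a]-W[b])[::-1]) for a,b in ((0,3),(1,2))])
g=ctr+.030*ax/np.linalg.norm(ax); goto((g[0],g[1],.010),y-np.pi/2)
E
```

```text
t 14.85 pos [ 0.4296 -0.415   0.2048] q [-0.428  0.564 -0.561  0.428] f [-0.02  1.55  0.68] w 0.08695898956639633
[[205.6891632080078, 41.3736686706543], [274.8737487792969, 33.29924392700195], [284.2645263671875, 168.76370239257812], [222.45123291015625, 174.3377685546875]]
[ 0.4425 -0.3563] 0.11873430786818144 0.059442804843654946 0.05948649746759385
yaw 1.3981374229670145 [np.float64(1.3979398829417684), np.float64(1.398333684915034)]
cur yaw -0.269 shift mm [-89.5 195.   -5.5] turn_y deg -5.5
```

Request:
drive_tool([
  [-45, 0, -5.5, 0, -5.5, 0, 87],
  [-89.5, 30, -5.5, 0, -5.5, 0, 87],
  [-89.5, 75, -5.5, 0, -5.5, 0, 87],
  [-89.5, 120, -5.5, 0, -5.5, 0, 87],
  [-89.5, 155, -5.5, 0, -5.5, 0, 87],
  [-89.5, 180, -5.5, 0, -5.5, 0, 87],
  [-89.5, 190, -5.5, 0, -5.5, 0, 87],
  [-89.5, 195, -5.5, 0, -5.5, 0, 87],
  [-89.5, 195, -5.5, 0, -5.5, 0, 87],
])

```text
time: 15.75
position: [0.4505, -0.3262, 0.0118]
tool_rot: [-0.453, 0.543, -0.543, 0.453]
ft_force: [0.2, -0.6, 0.8]
grip_width: 0.0871
```

Request:
drive_tool([
  [0, 0, 0, 0, 0, 0, 50],
  [0, 0, 0, 0, 0, 0, 50],
  [0, 0, 0, 0, 0, 0, 50],
  [0, 0, 0, 0, 0, 0, 50],
  [0, 0, 0, 0, 0, 0, 50],
  [0, 0, 0, 0, 0, 0, 50],
], newtons=30)

```text
time: 16.35
position: [0.4501, -0.3261, 0.0124]
tool_rot: [-0.453, 0.543, -0.543, 0.453]
ft_force: [-3.3, 0.4, 5.7]
grip_width: 0.0599
```

Request:
drive_tool([
  [0, -15, 0, 0, 0, 0, 50],
  [0, -40, 0, 0, 0, 0, 50],
  [0, -80, 0, 0, 0, 0, 50],
  [0, -120, 0, 0, 0, 0, 50],
  [0, -140, 0, 0, 0, 0, 50],
  [0, -140, 0, 0, 0, 0, 50],
])

```text
time: 16.95
position: [0.4522, -0.3279, 0.1546]
tool_rot: [0.453, -0.54, 0.545, -0.453]
ft_force: [0.3, -0.4, -2.9]
grip_width: 0.0598
```

```bash
python3 - <<'E'
from h import *
o=pose(); print(o["moment"]); p=s2w(-40-14-9,-20+30); goto((*p,.15),SL[2])
E
```

```text
t 16.95 pos [ 0.4522 -0.3279  0.1546] q [ 0.453 -0.54   0.545 -0.453] f [ 0.29 -0.4  -2.9 ] w 0.05981529609093398
[ 0.00802115 -0.08648197  0.05572249]
cur yaw -0.18 shift mm [-342.7    3.   -24.6] turn_y deg -3.1
```

Request:
drive_tool([
  [-343, 0, -24, 0, -3, 0, 50],
  [-343, 0, -24, 0, -3, 0, 50],
  [-343, 0, -24, 0, -3, 0, 50],
  [-343, 0, -24, 0, -3, 0, 50],
  [-343, 0, -24, 0, -3, 0, 50],
  [-343, 0, -24, 0, -3, 0, 50],
  [-343, 0, -24, 0, -3, 0, 50],
  [-343, 0, -24, 0, -3, 0, 50],
  [-343, 0, -24, 0, -3, 0, 50],
])

```text
time: 17.85
position: [0.4873, 0.0166, 0.1503]
tool_rot: [-0.469, 0.531, -0.529, 0.467]
ft_force: [-0.6, -0.4, -1.9]
grip_width: 0.0602
```

```bash
python3 - <<'E'
from h import *
o=pose(); print(w2s(o["position"])); p=s2w(-40-14-9,-20+30); goto((*p,.0425),SL[2])
E
```

```text
t 17.85 pos [0.4873 0.0166 0.1503] q [-0.469  0.531 -0.529  0.467] f [-0.59 -0.45 -1.92] w 0.060189576107124804
[-65.4  12.6]
cur yaw -0.125 shift mm [  2.6 107.8   2.7] turn_y deg 0.0
```

Request:
drive_tool([
  [2.5, 40, 2.5, 0, 0, 0, 50],
  [2.5, 75, 2.5, 0, 0, 0, 50],
  [2.5, 90, 2.5, 0, 0, 0, 50],
  [2.5, 97, 2.5, 0, 0, 0, 50],
  [2.5, 101, 2.5, 0, 0, 0, 50],
  [2.5, 104, 2.5, 0, 0, 0, 50],
  [2.5, 106, 2.5, 0, 0, 0, 50],
  [2.5, 107, 2.5, 0, 0, 0, 50],
  [2.5, 107, 2.5, 0, 0, 0, 50],
])

```text
time: 18.75
position: [0.4908, 0.0125, 0.0453]
tool_rot: [0.467, -0.531, 0.531, -0.467]
ft_force: [-0.2, -0.6, -2.6]
grip_width: 0.0601
```

```bash
python3 - <<'E'
from h import *
o=pose(); print(w2s(o["position"])); p=s2w(-40-14-9,-20+30); goto((*p,.0425),SL[2])
E
```

```text
t 18.75 pos [0.4908 0.0125 0.0453] q [ 0.467 -0.531  0.531 -0.467] f [-0.16 -0.61 -2.62] w 0.06007575642940076
[-61.4   9. ]
cur yaw -0.128 shift mm [-1.   2.8 -1.6] turn_y deg -0.1
```

Request:
drive_tool([
  [0, 1, 0, 0, 0, 0, 50],
  [0, 2, 0, 0, 0, 0, 50],
  [0, 2.5, 0, 0, 0, 0, 50],
  [0, 2.5, 0, 0, 0, 0, 50],
])

```text
time: 19.15
position: [0.4906, 0.0127, 0.0425]
tool_rot: [0.467, -0.531, 0.531, -0.467]
ft_force: [-0.2, -0.1, -1.0]
grip_width: 0.0601
```

Request:
drive_tool([
  [-2, 0, 0, 0, 0, 0, 50],
  [-4, 0, 0, 0, 0, 0, 50],
  [-6, 0, 0, 0, 0, 0, 50],
  [-8, 0, 0, 0, 0, 0, 50],
  [-8, 0, 0, 0, 0, 0, 50],
])

```text
time: 19.65
position: [0.4917, 0.0208, 0.0424]
tool_rot: [0.467, -0.531, 0.531, -0.467]
ft_force: [-0.5, 0.4, -1.1]
grip_width: 0.0595
```

Request:
drive_tool([
  [-1, 0, 0, 0, 0, 0, 50],
  [-2, 0, 0, 0, 0, 0, 50],
  [-2, 0, 0, 0, 0, 0, 50],
])

```text
time: 19.95
position: [0.4919, 0.0225, 0.0424]
tool_rot: [0.467, -0.531, 0.531, -0.467]
ft_force: [-0.2, -0.8, 0.7]
grip_width: 0.0602
```

Request:
drive_tool([
  [-1, 0, 0, 0, 0, 0, 50],
  [-1.5, 0, 0, 0, 0, 0, 50],
  [-1.5, 0, 0, 0, 0, 0, 50],
])

```text
time: 20.25
position: [0.4921, 0.024, 0.0424]
tool_rot: [0.467, -0.531, 0.531, -0.467]
ft_force: [0.1, -0.7, 1.2]
grip_width: 0.0597
```

```bash
python3 - <<'E'
from h import *
o=pose(); print(w2s(o["position"]),o["moment"]); goto((*s2w(-54,20),.0425),SL[2])
E
```

```text
t 20.25 pos [0.4921 0.024  0.0424] q [ 0.467 -0.531  0.531 -0.467] f [ 0.1  -0.69  1.15] w 0.059730618667957265
[-61.6  20.5] [-0.33076416  0.01889863  0.05099693]
cur yaw -0.128 shift mm [ 0.5 -0.1  7.6] turn_y deg -0.1
```

Request:
drive_tool([
  [-1, 0, 0, 0, 0, 0, 50],
  [-1, 0, 0, 0, 0, 0, 50],
])

```text
time: 20.45
position: [0.4922, 0.025, 0.0424]
tool_rot: [0.467, -0.531, 0.531, -0.467]
ft_force: [0.1, -0.7, 1.4]
grip_width: 0.0596
```

Request:
drive_tool([
  [-1, 0, 0, 0, 0, 0, 50],
  [-1, 0, 0, 0, 0, 0, 50],
])

```text
time: 20.65
position: [0.4924, 0.026, 0.0424]
tool_rot: [0.467, -0.531, 0.531, -0.467]
ft_force: [-0.0, -2.0, 2.3]
grip_width: 0.06
```

Request:
drive_tool([
  [-1, 0, 0, 0, 0, 0, 50],
  [-1, 0, 0, 0, 0, 0, 50],
])

```text
time: 20.85
position: [0.4925, 0.027, 0.0424]
tool_rot: [0.467, -0.531, 0.531, -0.467]
ft_force: [0.1, -2.5, 4.2]
grip_width: 0.0599
```

Request:
drive_tool([
  [-1, 0, 0, 0, 0, 0, 50],
  [-1, 0, 0, 0, 0, 0, 50],
])

```text
time: 21.05
position: [0.4925, 0.0279, 0.0424]
tool_rot: [0.467, -0.531, 0.531, -0.467]
ft_force: [-1.0, -3.3, 3.6]
grip_width: 0.0598
```

```bash
python3 - <<'E'
from h import *
o=pose(); print(w2s(o["position"]),o["moment"]); im=camera("wrist"); cv2.imwrite("pics/w8.png",im); c=wcal(o)
for P in ((-70,50),(50,50),(-70,110),(50,110),(50,-10)): print(P,px(c,(*s2w(*P),.08)).round(1))
E
```

```text
t 21.05 pos [0.4925 0.0279 0.0424] q [ 0.467 -0.531  0.531 -0.467] f [-0.99 -3.27  3.61] w 0.05977046254334395
[-61.7  24.5] [-0.54712752  0.17862     0.06006012]
(-70, 50) [227.8 233.6]
(50, 50) [527.5 233.1]
(-70, 110) [223.8  75.6]
(50, 110) [570.  75.]
(50, -10) [495.1 353.8]
```

View pics/w8.png

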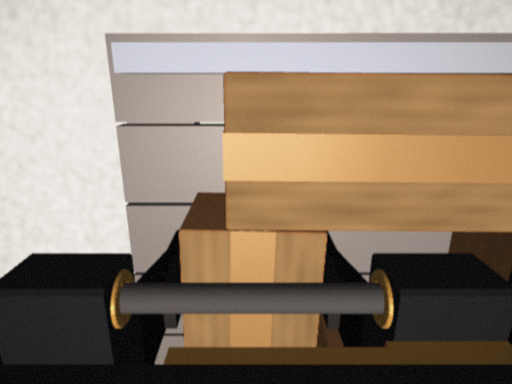

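Request:
drive_tool([
  [-1, 0, 0, 0, 0, 0, 50],
  [-1, 0, 0, 0, 0, 0, 50],
])

```text
time: 21.3
position: [0.4925, 0.0281, 0.0424]
tool_rot: [0.468, -0.53, 0.531, -0.467]
ft_force: [-1.4, -7.2, 4.0]
grip_width: 0.06
```

Request:
drive_tool([
  [-1, 0, 0, 0, 0, 0, 50],
  [-1, 0, 0, 0, 0, 0, 50],
])

```text
time: 21.5
position: [0.4926, 0.0282, 0.0424]
tool_rot: [0.468, -0.53, 0.531, -0.467]
ft_force: [-2.5, -11.0, 2.7]
grip_width: 0.0598
```

Request:
drive_tool([
  [2, -0.3, 2, 0, 0, 0, 50],
  [2, -0.3, 4, 0, 0, 0, 50],
  [2, -0.3, 5, 0, 0, 0, 50],
  [2, -0.3, 5, 0, 0, 0, 50],
])

```text
time: 21.9
position: [0.4943, 0.0278, 0.0425]
tool_rot: [-0.469, 0.533, -0.529, 0.466]
ft_force: [-5.5, -3.4, 7.0]
grip_width: 0.0597
```

Request:
drive_tool([
  [0, 0, 1, 0, 0, 0, 50],
  [0, 0, 1, 0, 0, 0, 50],
])

```text
time: 22.1
position: [0.4946, 0.0278, 0.0425]
tool_rot: [-0.469, 0.533, -0.529, 0.465]
ft_force: [-7.7, -3.1, 7.8]
grip_width: 0.0594
```

Request:
drive_tool([
  [0, 0, 1, 0, 0, 0, 50],
  [0, 0, 1, 0, 0, 0, 50],
])

```text
time: 22.3
position: [0.4949, 0.0277, 0.0425]
tool_rot: [-0.469, 0.533, -0.528, 0.465]
ft_force: [-7.9, -4.0, 10.1]
grip_width: 0.0598
```

Request:
drive_tool([
  [0.5, -0.7, 0, 0, 0, 0, 50],
  [0.5, -1.2, 0, 0, 0, 0, 50],
  [0.5, -1.2, 0, 0, 0, 0, 50],
])

```text
time: 22.6
position: [0.4989, 0.027, 0.0433]
tool_rot: [-0.467, 0.532, -0.531, 0.467]
ft_force: [-1.8, -0.6, -2.5]
grip_width: 0.0598
```

```bash
python3 - <<'E'
from h import *
o=pose(); print(w2s(o["position"]),np.round(o["moment"],2)); goto((*s2w(-54,24),.0425),SL[2])
E
```

```text
t 22.6 pos [0.4989 0.027  0.0433] q [-0.467  0.532 -0.531  0.467] f [-1.83 -0.62 -2.48] w 0.059750591180272115
[-55.2  24.4] [-0.12  0.22 -0.04]
cur yaw -0.128 shift mm [0.4 0.8 1.2] turn_y deg -0.2
```

Request:
drive_tool([
  [0, 0.7, 0.8, 0, 0, 0, 50],
  [0, 0.7, 0.8, 0, 0, 0, 50],
  [0, 0.7, 0.8, 0, 0, 0, 87],
  [0, 0.7, 0.8, 0, 0, 0, 87],
  [0, 0.7, 0.8, 0, 0, 0, 87],
  [0, 0.7, 0.8, 0, 0, 0, 87],
  [0, -10, 0.8, 0, 0, 0, 87],
  [0, -50, 0.8, 0, 0, 0, 87],
  [0, -90, 0.8, 0, 0, 0, 87],
  [0, -100, 0.8, 0, 0, 0, 87],
])

```text
time: 23.6
position: [0.503, 0.0261, 0.1483]
tool_rot: [0.465, -0.528, 0.533, -0.469]
ft_force: [0.1, 0.1, -1.5]
grip_width: 0.0868
```

```bash
python3 - <<'E'
from h import *
o=pose(); goto((*s2w(-118,-32),.14),SL[2])
im=camera("wrist"); cv2.imwrite("pics/w9.png",im); c=wcal(o)
for d in mark_of("wrist","carton_a")[:4]: print(np.round(d["location"],1),round(d["conf"],2), w2s(at(c,d["location"],.03)))
E
```

```text
t 23.6 pos [0.503  0.0261 0.1483] q [ 0.465 -0.528  0.533 -0.469] f [ 0.13  0.08 -1.47] w 0.08679250595188975
cur yaw -0.128 shift mm [ 56.2   7.7 -66.9] turn_y deg -0.1
[245.7 216. ] 0.66 [-53.9  -6.5]
[347.8 246.8] 0.64 [ 39.2 -37.4]
```

Request:
drive_tool([
  [30, 0, -35, 0, 0, 0, 0],
  [56, 0, -67, 0, 0, 0, 0],
  [56, 0, -67, 0, 0, 0, 0],
  [56, 20, -67, 0, 0, 0, 0],
  [56, 50, -67, 0, 0, 0, 0],
  [56, 80, -67, 0, 0, 0, 0],
  [56, 95, -67, 0, 0, 0, 0],
  [56, 103, -67, 0, 0, 0, 0],
  [56, 103, -67, 0, 0, 0, 0],
])

```text
time: 24.6
position: [0.4258, -0.0202, 0.0394]
tool_rot: [-0.468, 0.532, -0.53, 0.466]
ft_force: [-0.9, -0.1, -0.4]
grip_width: 0.0229
```

```bash
python3 - <<'E'
from h import *
o=pose(); print(w2s(o["position"])); goto((*s2w(-103,-32),.045),SL[2])
E
```

```text
t 24.6 pos [ 0.4258 -0.0202  0.0394] q [-0.468  0.532 -0.53   0.466] f [-0.87 -0.07 -0.41] w 0.022908772213498435
[-121.8  -31.6]
cur yaw -0.128 shift mm [ 0.3 -5.6 18.8] turn_y deg -0.1
```

Request:
drive_tool([
  [0, -5, 0, 0, 0, 0, 0],
  [0, -5, 0, 0, 0, 0, 0],
  [0, -5, 4, 0, 0, 0, 0],
  [0, -5, 8, 0, 0, 0, 0],
  [0, -5, 12, 0, 0, 0, 0],
  [0, -5, 12, 0, 0, 0, 0],
])

```text
time: 25.2
position: [0.4398, -0.0225, 0.0461]
tool_rot: [0.467, -0.53, 0.532, -0.467]
ft_force: [-0.4, 0.2, -1.2]
grip_width: 0.0006
```

Request:
drive_tool([
  [0, 0, 1.5, 0, 0, 0, 0],
  [0, 0, 3, 0, 0, 0, 0],
  [0, 0, 3, 0, 0, 0, 0],
])

```text
time: 25.5
position: [0.4416, -0.0225, 0.0458]
tool_rot: [0.467, -0.531, 0.531, -0.467]
ft_force: [0.1, -0.3, 0.3]
grip_width: 0.0005
```

Request:
drive_tool([
  [0, 0, 1.5, 0, 0, 0, 0],
  [0, 0, 3, 0, 0, 0, 0],
  [0, 0, 3, 0, 0, 0, 0],
])

```text
time: 25.8
position: [0.4448, -0.0229, 0.0458]
tool_rot: [0.467, -0.531, 0.531, -0.467]
ft_force: [0.2, -0.4, 0.8]
grip_width: 0.0004
```

Request:
drive_tool([
  [0, 0, 1.5, 0, 0, 0, 0],
  [0, 0, 3, 0, 0, 0, 0],
  [0, 0, 3, 0, 0, 0, 0],
])

```text
time: 26.1
position: [0.4478, -0.0233, 0.0458]
tool_rot: [0.467, -0.531, 0.531, -0.467]
ft_force: [-0.3, -0.2, -0.6]
grip_width: 0.0006
```

Request:
drive_tool([
  [0, 0, 1, 0, 0, 0, 0],
  [0, 0, 2, 0, 0, 0, 0],
  [0, 0, 2, 0, 0, 0, 0],
])

```text
time: 26.4
position: [0.4492, -0.0234, 0.0458]
tool_rot: [-0.467, 0.531, -0.531, 0.467]
ft_force: [-0.3, -0.3, 0.3]
grip_width: 0.0003
```

Request:
drive_tool([
  [0, 0, 1, 0, 0, 0, 0],
  [0, 0, 2, 0, 0, 0, 0],
  [0, 0, 2, 0, 0, 0, 0],
])

```text
time: 26.7
position: [0.4494, -0.0233, 0.0457]
tool_rot: [-0.468, 0.532, -0.53, 0.466]
ft_force: [-4.6, -1.4, 3.6]
grip_width: 0.0004
```

Request:
drive_tool([
  [0, 0, 1, 0, 0, 0, 0],
  [0, 0, 2, 0, 0, 0, 0],
  [0, 0, 2, 0, 0, 0, 0],
])

```text
time: 27.0
position: [0.4494, -0.0233, 0.0457]
tool_rot: [-0.469, 0.533, -0.528, 0.466]
ft_force: [-7.9, -3.1, 6.2]
grip_width: 0.0006
```

Request:
drive_tool([
  [0, 0, 1, 0, 0, 0, 0],
  [0, 0, 2, 0, 0, 0, 0],
  [0, 0, 2, 0, 0, 0, 0],
])

```text
time: 27.3
position: [0.4493, -0.0232, 0.0457]
tool_rot: [-0.47, 0.534, -0.527, 0.465]
ft_force: [-11.6, -4.8, 8.8]
grip_width: 0.0001
```

Request:
drive_tool([
  [0, -1, 0, 0, 0, 0, 0],
  [0, -2, 0, 0, 0, 0, 0],
  [0, -2, 0, 0, 0, 0, 0],
])

```text
time: 27.6
position: [0.4495, -0.0231, 0.0469]
tool_rot: [-0.47, 0.534, -0.527, 0.465]
ft_force: [-8.7, -3.3, -0.8]
grip_width: 0.0007
```

Request:
drive_tool([
  [0, 0, 1, 0, 0, 0, 0],
  [0, 0, 2, 0, 0, 0, 0],
  [0, 0, 2, 0, 0, 0, 0],
])

```text
time: 27.9
position: [0.4494, -0.0231, 0.0466]
tool_rot: [-0.471, 0.535, -0.526, 0.464]
ft_force: [-12.0, -5.8, 0.5]
grip_width: 0.0006
```

Request:
drive_tool([
  [0, -0.3, 1, 0, 0, 0, 0],
  [0, -0.3, 2, 0, 0, 0, 0],
  [0, -0.3, 2.5, 0, 0, 0, 0],
  [0, -0.3, 2.5, 0, 0, 0, 0],
  [0, -0.3, 2.5, 0, 0, 0, 0],
  [0, -0.3, 2.5, 0, 0, 0, 0],
  [0, -0.3, 2.5, 0, 0, 0, 0],
  [0, -0.3, 2.5, 0, 0, 0, 0],
  [0, -0.3, 2.5, 0, 0, 0, 0],
])

```text
time: 28.8
position: [0.4493, -0.023, 0.0466]
tool_rot: [-0.472, 0.537, -0.524, 0.463]
ft_force: [-16.2, -5.8, 1.9]
grip_width: 0.0005
```

Request:
drive_tool([
  [0, 0, 1, 0, 0, 0, 0],
  [0, 0, 1, 0, 0, 0, 0],
  [0, 0, 1, 0, 0, 0, 0],
  [0, 0, 1, 0, 0, 0, 0],
  [0, 0, 1, 0, 0, 0, 0],
  [0, 0, 1, 0, 0, 0, 0],
])

```text
time: 29.4
position: [0.4493, -0.023, 0.0466]
tool_rot: [-0.473, 0.537, -0.524, 0.462]
ft_force: [-17.6, -7.3, 2.1]
grip_width: 0.0006
```

Request:
drive_tool([
  [0, 0, -5, 0, 0, 0, 0],
  [0, 0, -10, 0, 0, 0, 0],
  [0, 0, -20, 0, 0, 0, 0],
  [0, 0, -30, 0, 0, 0, 0],
  [0, -30, -35, 0, 0, 0, 0],
  [0, -80, -35, 0, 0, 0, 0],
  [0, -130, -35, 0, 0, 0, 0],
  [0, -180, -35, 0, 0, 0, 0],
  [0, -200, -35, 0, 0, 0, 0],
  [0, -200, -35, 0, 0, 0, 0],
])

```text
time: 30.4
position: [0.4284, -0.0211, 0.2517]
tool_rot: [0.465, -0.528, 0.534, -0.469]
ft_force: [-0.1, -1.5, -0.2]
grip_width: 0.0002
```

```bash
python3 - <<'E'
from h import *
o=pose(); goto((*s2w(0,-70),.31),SL[2])
E
```

```text
t 30.4 pos [ 0.4284 -0.0211  0.2517] q [ 0.465 -0.528  0.534 -0.469] f [-0.06 -1.48 -0.2 ] w 0.00018016179096108908
cur yaw -0.127 shift mm [ 37.8 -57.  119.8] turn_y deg -0.1
```

Request:
drive_tool([
  [38, -57, 120, 0, 0, 0, 0],
  [38, -57, 120, 0, 0, 0, 0],
  [38, -57, 120, 0, 0, 0, 0],
  [38, -57, 120, 0, 0, 0, 0],
  [38, -57, 120, 0, 0, 0, 0],
  [38, -57, 120, 0, 0, 0, 0],
])

```text
time: 31.0
position: [0.5382, -0.0726, 0.3032]
tool_rot: [-0.468, 0.532, -0.529, 0.466]
ft_force: [-0.4, -0.3, -0.5]
grip_width: 0.0002
```

```bash
python3 - <<'E'
from h import *
o=pose(); im=camera("wrist"); c=wcal(o)
# project the expected top outlines (p=14.4) for comparison
v=im.copy()
for cx,cy,a,b in ((80,50,30,60),(-10,80,60,30),(35.6,-40,60,30),(-54.4,-10,30,60)):
    q=np.array([px(c,(*s2w(cx+s*a,cy+t*b),.08)) for s,t in ((1,1),(1,-1),(-1,-1),(-1,1))]); cv2.polylines(v,[q.round().astype(int)],True,(0,255,0),1)
cv2.imwrite("pics/w10.png",im); cv2.imwrite("pics/w10v.png",cv2.resize(v,(800,600)))
E
```

```text
t 31.0 pos [ 0.5382 -0.0726  0.3032] q [-0.468  0.532 -0.529  0.466] f [-0.38 -0.27 -0.48] w 0.00023869632329159336
```

View pics/w10v.png

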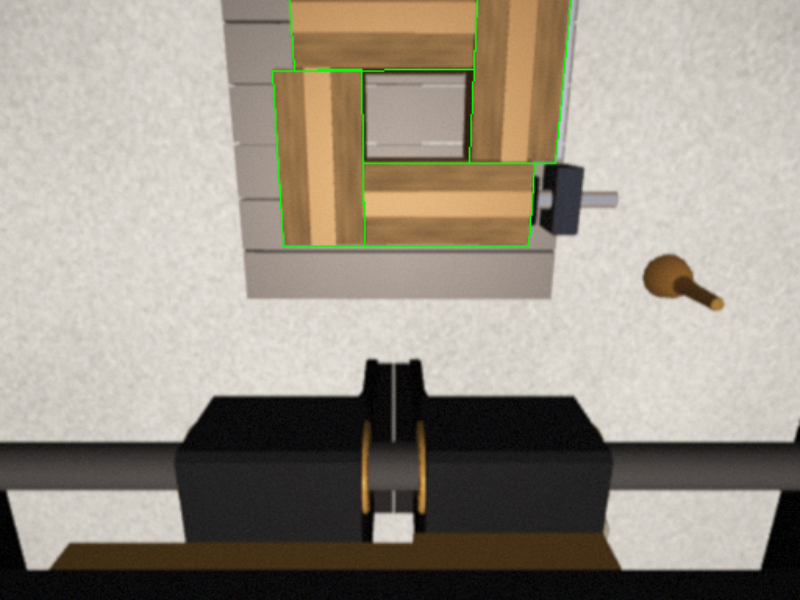

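```bash
python3 -c "
from rig import *
print(hand_in())"
```

```text
the job is handed in; nothing more can be done
None
```

I put both plain cartons in the pinwheel and handed the job in at about 31 s; `hand_in()` reports no verdict. The left carton lies against the buffer stop and the right one is the last carton. I left the green and purple look-alikes alone.

- **Buffer:** the carton stopped against it at about slab x = 36 mm, which puts p at about 14 mm. The touch load there was about 10 N.
- **Lean:** I pushed the last carton towards the buffer with closed fingers. The tool read about 16 N and then about 17.6 N, 0.6 s apart, with no further movement. The force at the two carton contacts was not measured directly; allowing for friction, I estimate about 11 N at the buffer.
- **Layout:** in the last wrist picture all four carton tops matched their expected outlines to about 1 mm (laid_far and laid_left run partly out of the picture). Tape was up on all of them, with the square hole in the middle.
- **Bystanders:** the mouthpiece is in that picture, but I did not measure it. The can, bottle and hammer were not looked at again. I felt no contact with any of them.
- **Disagreement:** the last carton met laid_left about 4 mm later than the grasp estimate predicted. The camera view showed a gap of about 1 mm that then closed, so I trusted the contact.

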